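# Turn the cubby camera to the sugar jar with its joystick

## Robot

A 6-joint arm with a two-finger parallel gripper is mounted at the origin on the work surface. World frame = base frame: x ahead of the robot, y to its left, z up, the work surface at z = 0. Lengths are in m, angles in degrees, forces in N, time in s.
With the tool pointing down it reaches from about 0.4 to 0.825 m from the base axis. Payload 7 kg.
Tool frame: the origin (TCP) lies midway between the tips of the shut fingers; the grasp point (between the pads) lies 19 mm behind it; z points along the fingers, y is the line along which they close (so a half turn about z gives the same grasp; the last joint's range is limited). The gripper opens to 88 mm and grips with 3 to 60 N. Pads are 19 mm wide; open, the fingers measure 130 mm over their backs; the gripper's body (78 mm by 193 mm) begins 47 mm behind the grasp point.
Start: joints at [-57.519, 20.546, 0.682, 0, -70.136, -16.507], TCP at [0.186, -0.649, 0.227] pointing down, gripper open.
Joint ranges: [-176.03, 176.03], [-82.01, 121.73], [-58.28, 71.71], [-173.87, 95.51], [-174.79, -0.11], [-173.66, 173.66]. Speed limits (degrees/s): [136.94, 136.94, 172.46, 180, 180, 180].

## Interface

Orientations are given as [roll, pitch, yaw] about the fixed x, y, z axes, in that order (R = Rz(yaw) Ry(pitch) Rx(roll)).
In Python, from plant import * gives the robot as it stands.
- The arm moves only by the tool move_arm, never from a script. Its argument "commands" is a list of rows, each a list of 7 numbers: the shift along the world's x, y, z in mm, then the turn, a rotation vector about the world's x, y, z in degrees, then the opening in per cent of the stroke, from 0 (shut) to 100 (fully open). In form: [[x, y, z, rx, ry, rz, fingers], ...]. A call has 1 to 20 rows; each row shifts and turns the commanded pose from where the row before left it; what a row does not reach is not made up. A row lasts 1/10 s, in which the tool goes at most 50 mm and 8.59 degrees, less where a joint would pass 70% of its speed; a pose out of reach is approached as far as the arm can. A call with a gripper value outside its range is refused whole. The fingers move at their own pace and stop on an object; "squeeze" is the grip in N (left out, the last holds). Time passes only in rows, so rows that do not move let the fingers close. It gives the time, the measured TCP pose, the force and the opening at its end, in the units of the state.
- get_state(): the state, without advancing time (a new reading comes with each control period).
- capture(name): name is "scene" or "top"; returns a dict with "frame" (400x640x3 uint8, blue, green, red), "camera_matrix" (3x3 intrinsics, pixels), "world_to_cam" (4x4, takes a point from world to camera coordinates). Camera axes: x right, y up, looking along -z (the intrinsics and any distortion apply to the point x, -y, -z); pixel columns grow to the right and rows downward; lengths in m; the calibration is good to about 2 mm. A picture is of the moment at which its call begins. There is no depth.
- close_job(): hands the job in, once; it reports no verdict.
The state is a dict: "time_s": time; "joints": joint angles; "qd": joint speeds; "joint_torque": joint torques, N m; "tcp_pos": TCP position; "eef_rot": TCP orientation; "contact_force": force on the tool from outside, world axes, zero at the start; "moment": the same for the moment, N m; "gripper_width": finger opening in m.
Only numpy, scipy, OpenCV 4.12 (cv2) and the standard library are available. Lean on these libraries where they do the work, as an engineer would, in place of code of your own. Each camera call takes 0.05 s, during which the arm holds its last target. There are 200 camera calls.

## Task

The little camera in the cubby turns left or right with the taller of the two joysticks and swings back when the stick is let go. Tilt the tall stick well over sideways, to the side of the camera on which the glass sugar jar stands (never to the other side), keep it there for at least two seconds, then let it spring back upright. Leave the short joystick and the sugar jar alone.

Things in the scene. Friction and masses are not known exactly. Their poses are not given: they have to be found in the camera images.
- tall_knob (a point): centre of the 28 mm black ball on the taller of two joysticks, 115 mm above the floor when upright. A 10 mm steel stem pivots 75 mm below it, on top of a fixed grey box 100 x 100 x 40 mm, turned up to 0.25 rad either way. Tilts any way and springs back. Upright, this point's x axis points forward along the box (away from the robot), y to the box's left, z up; it tilts with the stick
- tall_side (a joint): sideways tilt of the tall stick, rad: 0 upright, positive leaning to the box's left (its +y), negative to its right; range -0.5 to 0.5; well over means beyond 0.28. About 3 N sideways at the ball holds it at 0.4 rad (ball 29 mm aside and 6 mm lower). The camera turns three times this angle to the same side
- tall_fore (a joint): fore-and-aft tilt of the tall stick, rad: 0 upright, positive leaning away from the robot (+x of the box); range -0.5 to 0.5; it should stay small (within 0.25) during the hold
- short_knob (a point): centre of the like 28 mm ball on the shorter joystick, 75 mm above the floor (35 mm above its pivot), on an equal grey box; the boxes stand at least 180 mm apart, centre to centre, one left and one right; either may be the tall one. To be left alone
- jar_mid (a point): middle of the empty sugar jar, clear glass, 55 mm above the floor; 86 mm across, 110 mm high to the top of its flat steel lid with a small ball knob (125 mm in all); loose, about 0.35 kg. It stands in the row beyond the joysticks, 0.2 to 0.3 m to the left (+y) or right (-y) of the camera; a black gourd 185 mm high stands on the other side
- camera (a point): middle of the white camera cube (50 mm, with a short black lens) on a thin stand with a round white foot, 165 mm above the floor, at the middle of the row beyond the joysticks; fixed axes, those of the world (the stand does not turn)
Mind the look-alikes: they are no part of the job. What is shaped like the part that bears jar_mid but blue, green or orange is not meant.

How it is judged:
By the outcome, as a careful person would: the job done as asked, in the order asked, and still so for the second after the job is handed in, with the robot touching nothing.
It also fails if it takes over 35 s, if anything falls off the work surface, if the arm or the gripper's body presses on something with over 40 N, if the wrist force passes 120 N, or if a joint passes its speed limit or range.

## Working session

There is one attempt and no reset: what is moved stays moved. The work goes in short steps, Python scripts to look and compute and a tool call to move; the robot and the scene stay as the last step left them, time stands still between calls to the robot, and variables do not carry over. Pictures are saved under pics/ and viewed, on a budget of 10 in all, crops included, one or two more only if the job needs it, and the job is handed in when it is done.

Besides the shell and the picture viewer there is one more tool, called after "Request:" as a command line: name --pt "numbers of a row" for each row, then --argument value for the rest. move_arm: Moves the arm, as the interface text tells. Its arguments: {"type":"object","properties":{"commands":{"type":"array"},"squeeze":{"type":"number"}},"required":["commands"]}

```bash
mkdir -p pics; python3 - <<'E'
from plant import *
import cv2,numpy as np,pickle
d={n:capture(n) for n in("scene","top")}
pickle.dump(d,open("d.pkl","wb"))
for n in d:
    cv2.imwrite(f"pics/{n}1.png",d[n]["frame"]); print(d[n]["camera_matrix"],d[n]["world_to_cam"], [k for k in d[n]])
print(get_state())
E
```

```text
[[404.32283278   0.         317.43930458]
 [  0.         404.32283278 204.30551239]
 [  0.           0.           1.        ]] [[-0.82942053  0.55857888  0.00715682  0.54880923]
 [-0.29180347 -0.44414561  0.84710413  0.08723789]
 [ 0.47635315  0.70051717  0.53137874 -1.06856895]
 [ 0.          0.          0.          1.        ]] ['frame', 'camera_matrix', 'world_to_cam']
[[475.90172361   0.         313.96517106]
 [  0.         475.90172361 199.56308203]
 [  0.           0.           1.        ]] [[-0.01017528 -0.99993079 -0.00590534 -0.00517133]
 [ 0.98813765 -0.01095991  0.15317917 -0.6941079 ]
 [-0.15323329 -0.00427665  0.98818079 -1.08343329]
 [ 0.          0.          0.          1.        ]] ['frame', 'camera_matrix', 'world_to_cam']
{'time_s': 0.1, 'joints': array([-5.75206670e+01,  2.05858257e+01,  6.40654900e-01, -1.66859014e-02,
       -7.01374633e+01, -1.65082281e+01]), 'qd': array([-0.04997311, -0.06168281,  0.10408113,  0.04695585,  0.03970172,
        0.08586462]), 'joint_torque': array([-8.29957389e-04, -5.84165168e+01,  2.93750310e+01,  7.01557383e+00,
        1.01311514e-02, -6.58659746e-05]), 'tcp_pos': array([ 0.18559342, -0.64853505,  0.22574909]), 'eef_rot': array([ 1.79916314e+02, -8.44242572e-03, -1.64034570e+02]), 'contact_force': array([ 0.1397098 , -0.20819355, -0.25016983]), 'moment': array([-0.00207408,  0.03576714, -0.01252463]), 'gripper_width': 0.08765476632183052}
```

View pics/scene1.png

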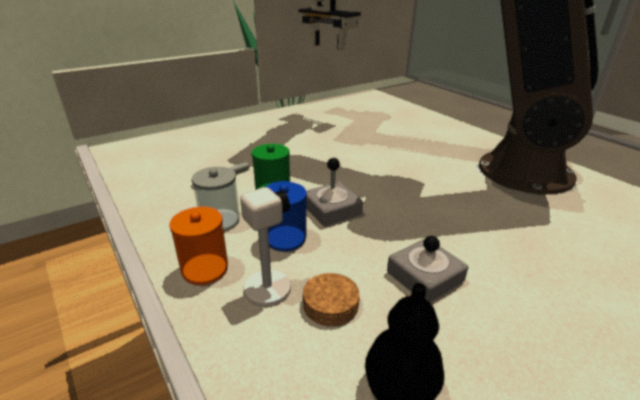

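View pics/top1.png

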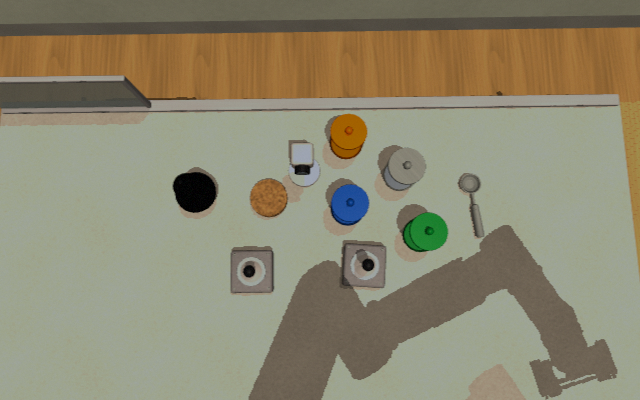

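The scene view shows the tall knob at about (333,164), the short knob at (431,243) and the clear jar at (214,195). In the top view they are at (368,265), (249,271) and (404,167), with the camera cube at (302,154). The tall stick is therefore the right-hand one, and the jar stands to the camera's right (-y).

```bash
cat > h.py <<'E'
import numpy as np,cv2
def ray(c,uv):
    K,T=c["camera_matrix"],c["world_to_cam"];R=T[:3,:3]
    d=R.T@np.array([(uv[0]-K[0,2])/K[0,0],-(uv[1]-K[1,2])/K[1,1],-1]);return -R.T@T[:3,3],d/np.linalg.norm(d)
def plane(c,uv,z):
    o,d=ray(c,uv);return o+d*(z-o[2])/d[2]
def two(a,ua,b,ub):
    o,d=ray(a,ua);p,e=ray(b,ub)
    s,t=np.linalg.lstsq(np.c_[d,-e],p-o,rcond=None)[0];x,y=o+s*d,p+t*e
    return (x+y)/2,np.linalg.norm(x-y)
def dark(c,uv,r=12,th=45):
    f=c["frame"].max(2);u,v=uv;m=(f[v-r:v+r+1,u-r:u+r+1]<th).astype(np.uint8)
    n,l,s,ce=cv2.connectedComponentsWithStats(m);k=1+np.argmax(s[1:,4]);return ce[k]+[u-r,v-r],s[k]
E
python3 - <<'E'
import pickle;from h import *
d=pickle.load(open("d.pkl","rb"));S,T=d["scene"],d["top"]
for n,a,b in(("tall",(333,162),(368,265)),("short",(431,241),(249,271))):
    ua,sa=dark(S,a,9);ub,sb=dark(T,b,9);print(n,ua,sa[2:],ub,sb[2:],two(S,ua,T,ub),plane(T,ub,.115 if n=="tall" else .075))
for n,uv,z in(("jar",(406,165),.11),("green",(430,231),.11),("blue",(350,203),.11),("cam",(302,154),.19),("orange",(349,131),.11)):print(n,plane(T,uv,z))
for x0,y0 in((335,235),(225,243)):
    f=T["frame"][y0:y0+68,x0:x0+60];hsv=cv2.cvtColor(f,cv2.COLOR_BGR2HSV)
    m=(f.max(2)<135).astype(np.uint8);m=cv2.morphologyEx(m,cv2.MORPH_CLOSE,np.ones((3,3)))
    cs=cv2.findContours(m,0,2)[0];c=max(cs,key=cv2.contourArea);r=cv2.minAreaRect(c);P=cv2.boxPoints(r)+[x0,y0]
    W=np.array([plane(T,p,.04) for p in P]);e=np.diff(W[[0,1,2,3,0]],axis=0)
    print(r,W.mean(0),np.linalg.norm(e,axis=1),np.degrees(np.arctan2(e[:,1],e[:,0])))
c=np.hstack([cv2.resize(T["frame"][225:305,325:465],None,fx=5,fy=5,interpolation=cv2.INTER_CUBIC)])
cv2.imwrite("pics/c1.png",c)
E
```

```text
tall [332.89 164.2 ] [ 12  12 100] [367.77777778 264.32407407] [ 11  12 108] (array([ 0.53757721, -0.12982818,  0.1130218 ]), np.float64(0.0020282233580068837)) [ 0.53833106 -0.13026106  0.115     ]
short [430.85465116 243.46511628] [ 15  15 172] [248.82692308 270.70192308] [ 11  12 104] (array([0.52680218, 0.13916659, 0.07367957]), np.float64(0.001715803028339788)) [0.527348   0.13831969 0.075     ]
jar [ 0.76306278 -0.22453172  0.11      ]
green [ 0.61102586 -0.27226253  0.11      ]
blue [ 0.67646362 -0.09433479  0.11      ]
cam [0.77135196 0.0113509  0.19      ]
orange [ 0.84526737 -0.09569117  0.11      ]
((25.5, 36.0), (62.0, 51.0), 90.0) [ 0.52491169 -0.12062844  0.04      ] [0.12155436 0.14478365 0.11918154 0.14483878] [-90.60641172 178.08988527  89.43670214  -0.9708502 ]
((26.5, 26.5), (47.0, 43.0), 90.0) [0.53074764 0.13698601 0.04      ] [0.10256616 0.10998835 0.10104004 0.11007725] [ -90.60216444 -179.82718419   89.43054853    0.96672622]
```

View pics/c1.png

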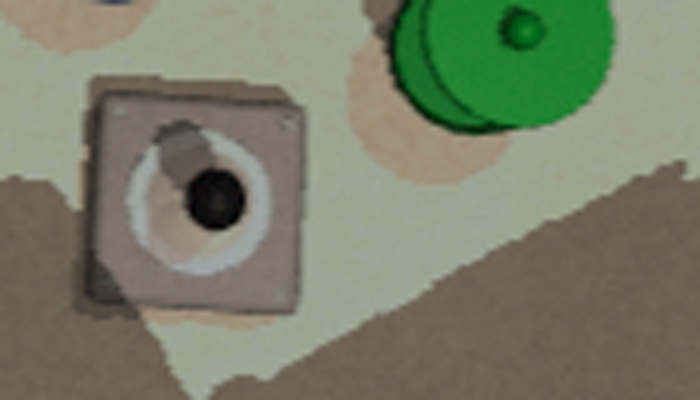

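The crop shows the tall box with its edges turned about 4° clockwise, so its -y direction is roughly (-0.065,-0.998). The two-view knob position is (0.538,-0.130,0.113), which agrees with the given 115 mm height. The plan is to push it with shut fingers from its left (+y) side.

Request:
move_arm --pt "18 29 0 0 0 -1 0" --pt "18 29 0 0 0 -1 0" --pt "18 29 0 0 0 -1 0" --pt "18 29 0 0 0 -1 0" --pt "18 29 0 0 0 -1 0" --pt "18 29 0 0 0 -1 0" --pt "18 29 0 0 0 -1 0" --pt "18 29 0 0 0 -1 0" --pt "18 29 0 0 0 -1 0" --pt "18 29 0 0 0 -1 0" --pt "18 29 0 0 0 -1 0" --pt "18 29 0 0 0 -1 0" --pt "18 29 0 0 0 -1 0" --pt "18 29 0 0 0 -1 0" --pt "18 29 0 0 0 -1 0" --pt "18 29 0 0 0 -1 0" --pt "18 29 0 0 0 -1 0" --pt "18 29 0 0 0 -1 0" --pt "18 29 0 0 0 -1 0" --pt "14 23 0 0 0 -1 0" --squeeze 10

```text
time_s: 2.1
tcp_pos: [0.5423, -0.0733, 0.2262]
eef_rot: [180.0, -0.0, 176.0]
contact_force: [0.3, -0.6, 0.5]
gripper_width: 0.0002
```

Request:
move_arm --pt "0 0 -20 0 0 0 0" --pt "0 0 -20 0 0 0 0" --pt "0 0 -20 0 0 0 0" --pt "0 0 -20 0 0 0 0" --pt "0 0 -20 0 0 0 0" --pt "0 0 -20 0 0 0 0" --pt "0 0 -11 0 0 0 0" --pt "0 0 0 0 0 0 0"

```text
time_s: 2.9
tcp_pos: [0.5405, -0.0751, 0.094]
eef_rot: [-180.0, -0.2, 176.0]
contact_force: [0.6, 0.6, 0.7]
gripper_width: 0.0005
```

```bash
python3 - <<'E'
from plant import *
import cv2,numpy as np
print(get_state()["contact_force"])
a=cv2.resize(capture("scene")["frame"][100:260,160:400],(780,520),interpolation=cv2.INTER_CUBIC)
cv2.imwrite("pics/s2.png",a)
E
```

```text
[0.55314169 0.56830819 0.72214758]
```

View pics/s2.png

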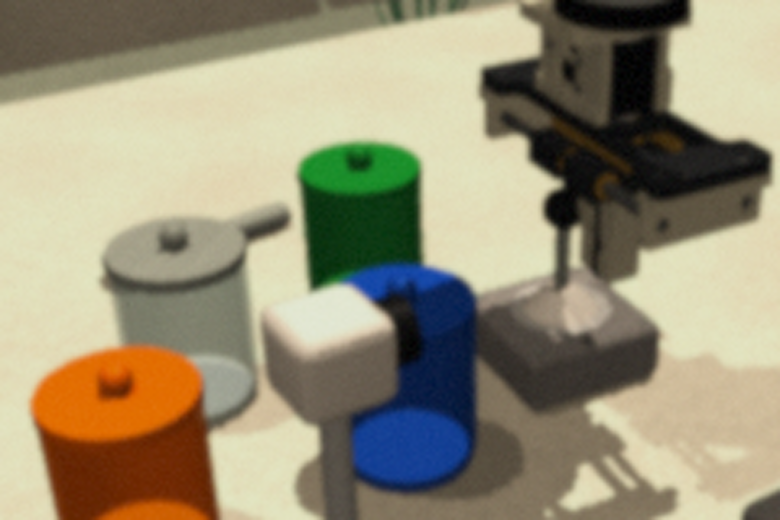

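The fingers are just left of the upright tall ball (crop (562,208)) with a small gap. Now I push toward -y.

Request:
move_arm --pt "0 -5 0 0 0 0 0" --pt "-1 -5 0 0 0 0 0" --pt "0 -5 0 0 0 0 0" --pt "0 -5 0 0 0 0 0" --pt "-1 -5 0 0 0 0 0" --pt "0 -5 0 0 0 0 0" --pt "0 -5 0 0 0 0 0" --pt "-1 -5 0 0 0 0 0" --pt "0 -5 0 0 0 0 0" --pt "0 -5 0 0 0 0 0" --pt "0 0 0 0 0 0 0" --pt "0 0 0 0 0 0 0"

```text
time_s: 4.15
tcp_pos: [0.5385, -0.1249, 0.0952]
eef_rot: [180.0, -0.0, 176.0]
contact_force: [-0.3, 3.4, -1.3]
gripper_width: 0.0006
```

```bash
cat > look.py <<'E'
from plant import *
import sys;from h import *
s=get_state();print(s["time_s"],s["tcp_pos"],s["contact_force"])
S,T=capture("scene"),capture("top")
a=cv2.resize(S["frame"][100:260,160:400],(780,520),interpolation=cv2.INTER_CUBIC)
b=cv2.resize(T["frame"][120:320,260:500],(780,650),interpolation=cv2.INTER_CUBIC)[::1]
cv2.imwrite(f"pics/s{sys.argv[1]}.png",a);cv2.imwrite(f"pics/t{sys.argv[1]}.png",b[:600])
import pickle;pickle.dump((S,T),open(f"d{sys.argv[1]}.pkl","wb"))
E
python3 look.py 3
```

```text
4.15 [ 0.53851609 -0.12490501  0.09522481] [-0.30698495  3.37747028 -1.3230447 ]
```

View pics/s3.png

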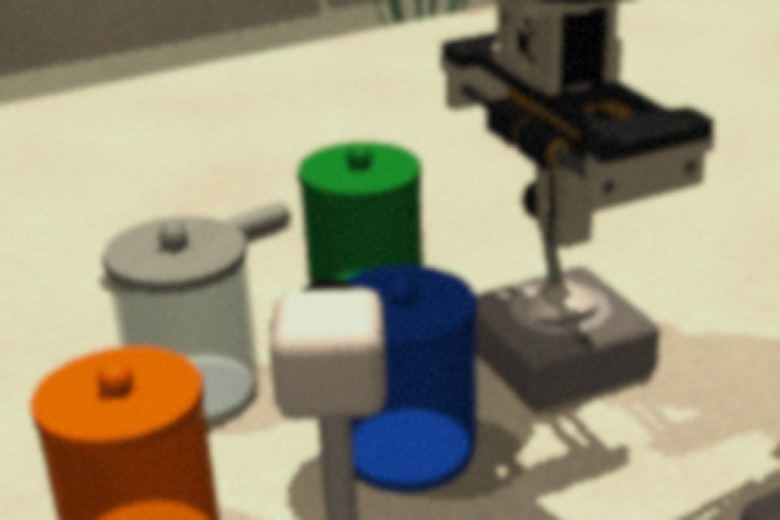

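The ball is pushed over and partly hidden behind the finger (crop about (535,200)), and the camera cube has turned away. Next I check the angle from the ball's projection and the top-view lens.

```bash
python3 - <<'E'
import pickle;from h import *
S,T=pickle.load(open("d3.pkl","rb"))
def proj(c,p):
    q=c["world_to_cam"]@np.r_[p,1];K=c["camera_matrix"];return np.round([K[0,0]*q[0]/-q[2]+K[0,2],K[1,1]*-q[1]/-q[2]+K[1,2]],1)
th=np.radians(-4);ex=np.array([np.cos(th),np.sin(th),0]);ey=np.array([-np.sin(th),np.cos(th),0]);P=np.array([.538,-.13,.04])
for s in(0,-.3,-.4,-.5):
  for f in(-.2,0,.2):
    k=P+.075*np.array([0,0,1])+0
    n=np.tan(f)*ex+np.tan(s)*ey+[0,0,1];k=P+.075*n/np.linalg.norm(n);u=proj(S,k);print(s,f,"scene crop",(u-[160,100])*3.25,"top crop",(proj(T,k)-[260,120])*3.25)
E
```

```text
0 -0.2 scene crop [579.15 202.8 ] top crop [348.725 491.725]
0 0 scene crop [559.65  205.725] top crop [350.025 469.625]
0 0.2 scene crop [539.825 212.875] top crop [350.675 447.525]
-0.3 -0.2 scene crop [560.625 194.675] top crop [380.25 492.7 ]
-0.3 0 scene crop [541.775 197.275] top crop [381.875 471.575]
-0.3 0.2 scene crop [523.25  203.775] top crop [381.875 450.45 ]
-0.4 -0.2 scene crop [554.45  194.025] top crop [390.  492.7]
-0.4 0 scene crop [536.25  196.625] top crop [391.625 472.225]
-0.4 0.2 scene crop [518.375 203.125] top crop [391.625 452.075]
-0.5 -0.2 scene crop [548.275 194.675] top crop [399.1   492.375]
-0.5 0 scene crop [530.725 197.275] top crop [401.05  472.875]
-0.5 0.2 scene crop [514.15  203.125] top crop [400.725 453.7  ]
```

View pics/t3.png

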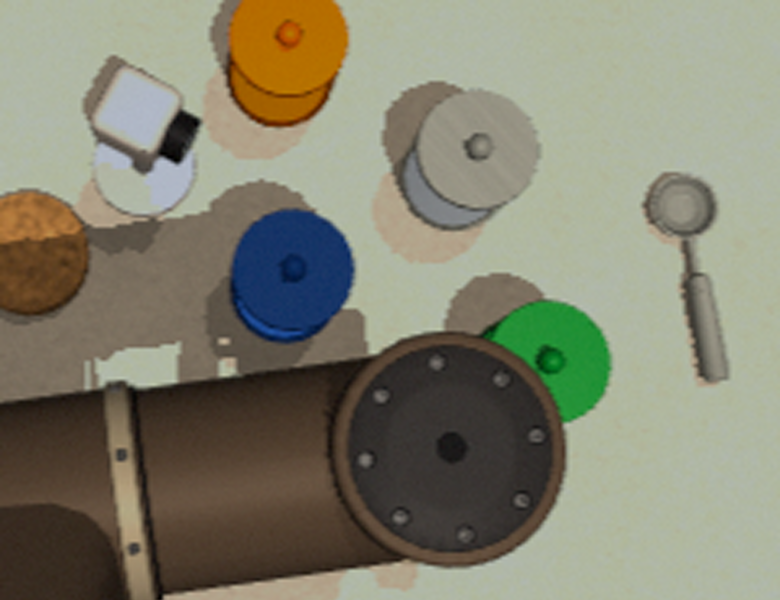

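The lens in the top view has turned to about 56° on the jar's side, toward (180,136). That is a tilt of about 0.33 rad, with fore-aft near 0. I push 5 mm further for margin, then hold about 3 s.

Request:
move_arm --pt "0 -3 0 0 0 0 0" --pt "0 -2 0 0 0 0 0" --pt "0 0 0 0 0 0 0" --pt "0 0 0 0 0 0 0" --pt "0 0 0 0 0 0 0" --pt "0 0 0 0 0 0 0" --pt "0 0 0 0 0 0 0" --pt "0 0 0 0 0 0 0" --pt "0 0 0 0 0 0 0" --pt "0 0 0 0 0 0 0" --pt "0 0 0 0 0 0 0" --pt "0 0 0 0 0 0 0" --pt "0 0 0 0 0 0 0" --pt "0 0 0 0 0 0 0" --pt "0 0 0 0 0 0 0"

```text
time_s: 5.75
tcp_pos: [0.5387, -0.1299, 0.0956]
eef_rot: [180.0, 0.0, 176.0]
contact_force: [1.0, 4.9, -2.8]
gripper_width: 0.0011
```

Request:
move_arm --pt "0 0 0 0 0 0 0" --pt "0 0 0 0 0 0 0" --pt "0 0 0 0 0 0 0" --pt "0 0 0 0 0 0 0" --pt "0 0 0 0 0 0 0" --pt "0 0 0 0 0 0 0" --pt "0 0 0 0 0 0 0" --pt "0 0 0 0 0 0 0" --pt "0 0 0 0 0 0 0" --pt "0 0 0 0 0 0 0" --pt "0 0 0 0 0 0 0" --pt "0 0 0 0 0 0 0" --pt "0 0 0 0 0 0 0" --pt "0 0 0 0 0 0 0" --pt "0 0 0 0 0 0 0"

```text
time_s: 7.25
tcp_pos: [0.5387, -0.13, 0.0956]
eef_rot: [-180.0, -0.0, 176.0]
contact_force: [0.2, 4.3, -2.9]
gripper_width: 0.0005
```

```bash
python3 look.py 4; python3 - <<'E'
import cv2,numpy as np
a=cv2.imread("pics/s4.png");b=cv2.imread("pics/t4.png")
o=np.zeros((520,790,3),np.uint8);o[:,:540]=a[:,240:];o[:300,540:790]=b[:300,:250];cv2.imwrite("pics/m4.png",o)
E
```

```text
7.25 [ 0.53871981 -0.12995495  0.09555981] [ 0.19059235  4.30518144 -2.92605861]
```

View pics/m4.png

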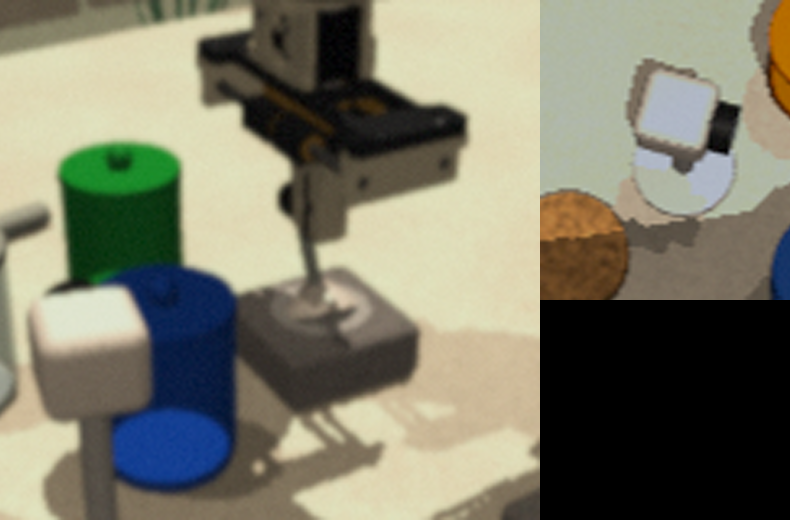

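The lens is now about 70° round, so the tilt is about 0.4 rad. The ball's centre, from its left edge, is at crop x≈537, which implies fore-aft near 0. It has been held for about 3 s. I now back off to +y and then rise.

Request:
move_arm --pt "0 0 0 0 0 0 0" --pt "0 6 0 0 0 0 0" --pt "1 6 0 0 0 0 0" --pt "0 6 0 0 0 0 0" --pt "0 6 0 0 0 0 0" --pt "1 6 0 0 0 0 0" --pt "0 6 0 0 0 0 0" --pt "0 6 0 0 0 0 0" --pt "1 6 0 0 0 0 0" --pt "0 6 0 0 0 0 0" --pt "0 6 0 0 0 0 0" --pt "0 0 10 0 0 0 0" --pt "0 0 20 0 0 0 0" --pt "0 0 25 0 0 0 0" --pt "0 0 25 0 0 0 0" --pt "0 0 25 0 0 0 0" --pt "0 0 25 0 0 0 0" --pt "0 0 0 0 0 0 0" --pt "0 0 0 0 0 0 0" --pt "0 0 0 0 0 0 0"

```text
time_s: 9.35
tcp_pos: [0.5412, -0.07, 0.2251]
eef_rot: [180.0, -0.1, 176.0]
contact_force: [-0.6, 0.2, -0.4]
gripper_width: 0.0003
```

```bash
python3 look.py 5; python3 - <<'E'
import pickle;from h import *
S,T=pickle.load(open("d5.pkl","rb"));print(dark(S,(333,162),9))
cv2.imwrite("pics/full5.png",S["frame"])
E
```

```text
9.35 [ 0.54118047 -0.06999508  0.22511584] [-0.57952276  0.24510367 -0.4156399 ]
(array([332.96511628, 163.8372093 ]), array([ 4,  6, 11, 12, 86], dtype=int32))
```

View pics/full5.png

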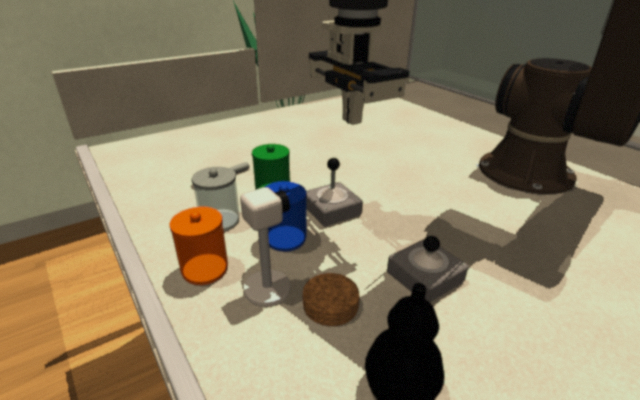

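The tall ball is back at (333,164), upright, and the camera faces as it did at the start. The jar (214,195) and short stick (431,243) have not moved, and the gripper is clear. I hand the job in.

```bash
python3 -c "
from plant import *
print(close_job())"
```

```text
the job is handed in; nothing more can be done
None
```

The tall joystick was the right-hand one, and the sugar jar stood to the camera's right (-y). I pushed the tall stick over to that side with shut fingers, held it there about 3 s, then backed off so it sprang upright, and handed the job in at about 9.4 s.

- **Tilt:** during the hold the lens had turned about 70° to the jar's side, which means roughly 0.4 rad of sideways tilt. The half-hidden ball's position fitted that, with fore-aft tilt near 0. The first push had reached only about 0.33 rad, so I pushed 5 mm further before the hold.
- **Force:** readings during the hold were about 4–5 N sideways, against the 3 N stated.
- **Afterwards:** the ball's image position was within half a pixel of where it started and the camera faced its first way again. By eye, the jar and the short stick had not moved. The gripper was clear, with the force reading near zero.

No check failed.

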